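# Show the guest the sweets and the tong

## Task

Show the guest where to help themselves: with a fingertip, push the half-open flip-top of the yellow container right back until it leans well past upright, point at the sweets by holding the fingertips two or three centimetres above the middle of the open mouth for a good two seconds without touching anything, and then point in the same way, just as close and just as long, at the steel tong lying on the sideboard. Nothing is picked up: the container stays standing where it is, and neither the tong nor the other things are touched.

Things in the scene. Friction and masses are not known exactly. Their poses are not given: they have to be found in the camera images.
- container: Open-topped yellow plastic container, 100 mm deep (its x) by 140 mm wide (its y) by 80 mm high, walls 3 mm, loose on the sideboard and standing upright, about 0.8 kg with its sweets. Origin: centre of its underside; z up; its +x side is the back, where the lid is hinged, and -x the front, which faces roughly towards the robot. Foil-wrapped sweets fill it to about 22 mm below the rim. It can be tipped or pushed over if the lid is forced against its stop.
- mouth (a point): Centre of the container's open mouth, at the height of the rim (80 mm above the sideboard); axes as the container's.
- flip_lid (a joint): Angle of the container's yellow flip-top lid in rad: 0 shut (level), 1.57 upright, 2.4 its stop, leaning back. It starts about half to three quarters open and leans towards the front. The hinge is slightly stiff: the lid stays where it is left, and about half a newton at the front edge swings it.
- lid_hinge (a point): Middle of the hinge line, which runs along the container's y, 52 mm behind the container's middle and 81 mm above the sideboard. The frame turns with the lid: its -x axis runs along the lid from the hinge to the front edge, its y axis is the container's y.
- lid_front (a point): Middle of the lid's front edge, 104 mm from the hinge; the lid is 146 mm wide (along the hinge) and 3 mm thick, with a 7 mm skirt along its front and side edges on the underside (the side towards the mouth), and a 40 mm wide thumb tab that stands 11 mm beyond the front edge.
- tong: Steel serving tong lying on its side, a slim V 172 mm long, 22 mm wide at the closed bend and 42 mm at its widest, 13 mm high (its round claw tips 17 mm). Origin: on the sideboard under the middle of its length and width; x along its length towards the claws, z up. Only to be pointed at.
- spoon: Stainless serving spoon 194 mm long, 14 mm high, lying flat: round bowl 52 mm across, centred at 62 mm along its x, slim handle towards its -x. Origin: on the sideboard. A bystander; it and the tong change places from run to run.
- tin: Round twist-lock tin, blue with a steel lid, 71 mm across and 60 mm high. Origin: centre of its underside. A bystander.
- cup: Footed glass dessert cup, 80 mm across and 75 mm high. Origin: centre of its underside. A bystander.
- mould: Round wooden mould with a star cut in it and a short handle: head 86 mm across and 26 mm high, centred at 45 mm along its x; the 22 mm thick handle points along -x and ends 86 mm from the origin. A bystander.
Mind the look-alikes: they are no part of the job. Of the things that look like the container, the larger one is meant.

How it is judged:
By the outcome, as a careful person would: the job done as asked, in the order asked, and still so for the second after the job is handed in, with the robot touching nothing.
It also fails if it takes over 58 s, if anything falls off the work surface, if the arm or the gripper's body presses on something with over 40 N, if the wrist force passes 120 N, or if a joint passes its speed limit or range.

## Robot

A 6-joint arm with a two-finger parallel gripper is mounted at the origin on the work surface. World frame = base frame: x ahead of the robot, y to its left, z up, the work surface at z = 0. Lengths are in mm, angles in rad, forces in N, time in s.
With the tool pointing down it reaches from about 275 to 825 mm from the base axis. Payload 5.2 kg.
Tool frame: the origin (TCP) lies at the very end of the fingers, on their centre line; the grasp point (between the pads) lies 19 mm behind it; z points along the fingers, y is the direction in which the jaws open and shut (so a half turn about z gives the same grasp; the last joint's range is limited). The gripper opens to 93 mm and grips with 3 to 60 N. Pads are 15 mm wide; open, the fingers measure 128 mm over their backs; the gripper's body (75 mm by 188 mm) begins 65 mm behind the grasp point.
Start: joints at [-1.361, 0.259, 1.535, -0, 1.348, -0.203], TCP at [220.667, -503.797, 218.653] pointing down, gripper open.
Joint ranges: [-3.14, 3.14], [-0.91, 2.08], [0.19, 2.58], [-1.22, 4.36], [0.22, 2.71], [-3.12, 3.12]. Speed limits (rad/s): [2.57, 2.57, 3.14, 3.14, 3.14, 3.14].

## Interface

Orientations are given as [roll, pitch, yaw] about the fixed x, y, z axes, in that order (R = Rz(yaw) Ry(pitch) Rx(roll)).
In Python, from bench import robot gives the robot as it stands. The module is installed in compiled form; this text tells all that it offers. Calls block until the motion is done:
- robot.move_ptp(position, orientation): joint-space move of the TCP to a pose.
- robot.move_linear(position, ori=None, speed=150, f_stop=None): straight line of the TCP; ori=None keeps the orientation; speed is the mean speed in mm/s. With f_stop (N) it stops when the force on the tool has changed by that much, and returns True; else False.
- robot.move_j(angles): joint-space move.
- robot.move_gripper(opening): opening from 0.0 (shut) to 1.0 (fully open); the grip force is fixed at half the most; returns when the fingers have stopped.
- robot.sleep(seconds).
- robot.inverse_kinematics(position, orientation): joint angles nearest the present ones, or None.
- robot.get_image(name): name is "scene" or "top" or "wrist"; returns a dict with "img" (400x640x3 uint8, blue, green, red), "fovy" (degrees; the focal length in pixels is half the picture's height over the tangent of half this angle, whatever the lens; pixels are square), "cx", "cy" (the principal point, pixels), "eye" and "orientation" of the camera in the world. Camera axes: x right, y down, z forward; pixel columns grow to the right and rows downward; lengths in mm; the calibration is good to about 2 mm. A picture is of the moment at which its call begins. There is no depth.
A pose or a line that the arm cannot do raises robot.MotionError and nothing moves.
- robot.hand_in(): hands the job in, once; it reports no verdict.
Readings, each from a call of its own:
- robot.current_t(): time.
- robot.current_qpos(): joint angles.
- robot.current_joint_vel(): joint speeds.
- robot.current_joint_efforts(): joint torques, N m.
- robot.current_tcp_pos(): TCP position.
- robot.current_eef_rot(): TCP orientation.
- robot.current_contact_force(): force on the tool from outside, world axes, zero at the start.
- robot.current_ft_torque(): the same for the moment, N m.
- robot.current_gripper_width(): opening from 0.0 (shut) to 1.0 (fully open).
Only numpy, scipy, OpenCV 4.12 (cv2) and the standard library are available. Lean on these libraries where they do the work, as an engineer would, in place of code of your own. Each camera call takes 0.05 s, during which the arm holds its last target. There are 200 camera calls.

## Working session

There is one attempt and no reset: what is moved stays moved. The work goes in short steps, each a Python script; the robot and the scene stay as the last script left them, time stands still between calls to the robot, and variables do not carry over. Pictures are saved under pics/ and viewed, about 8 in all and at most 12, crops included, and the job is handed in when it is done.

```bash
mkdir -p pics; cat > h.py <<'E'
import numpy as np, cv2
from scipy.spatial.transform import Rotation as Rn
from bench import robot
def cam(n):
    d=robot.get_image(n); return d
def Rm(o):
    o=np.array(o,float)
    return o if o.shape==(3,3) else Rn.from_euler('xyz',o).as_matrix()
def ray(d,u,v):
    f=200/np.tan(np.radians(d['fovy'])/2)
    r=Rm(d['orientation'])@np.array([(u-d['cx'])/f,(v-d['cy'])/f,1]); return np.array(d['eye'],float),r/np.linalg.norm(r)
def onz(d,u,v,z):
    e,r=ray(d,u,v); return e+r*(z-e[2])/r[2]
def proj(d,p):
    f=200/np.tan(np.radians(d['fovy'])/2)
    q=Rm(d['orientation']).T@(np.array(p,float)-d['eye']); return q[:2]/q[2]*f+[d['cx'],d['cy']]
E
python3 - <<'E'
from h import *
import pickle
D={n:cam(n) for n in('scene','top')}
pickle.dump(D,open('d0.pkl','wb'))
for n,d in D.items():
    print(n,{k:v for k,v in d.items() if k!='img'}); cv2.imwrite(f'pics/{n}0.png',d['img'])
print(robot.current_t(),robot.current_eef_rot())
E
```

```text
scene {'fovy': 50.3808512429991, 'cx': 319.1383749289826, 'cy': 194.61015927258737, 'eye': array([830.53103082, 297.46042427, 749.51653947]), 'orientation': array([-2.56292878,  0.01552398,  2.31459702])}
top {'fovy': 44.555567377037534, 'cx': 319.13066336865694, 'cy': 206.3485333983423, 'eye': array([ 382.25750692,  -17.16909812, 1135.34471425]), 'orientation': array([-3.0441348 , -0.00463257, -1.55157979])}
0.1 [-3.13998320e+00 -3.38965838e-04  4.12779517e-01]
```

View pics/top0.png

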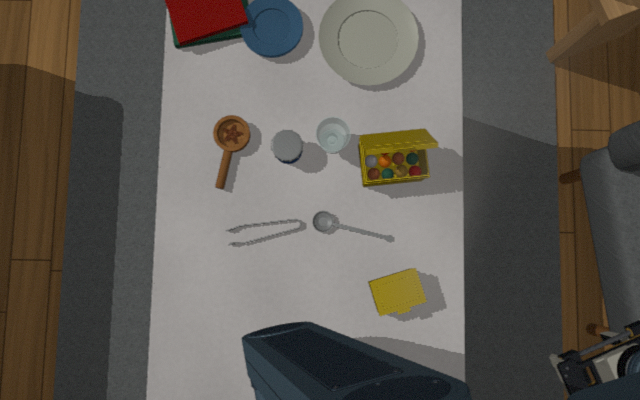

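View pics/scene0.png

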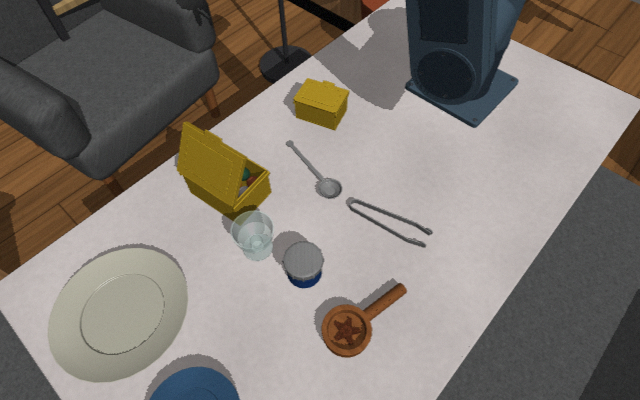

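Top view: the open yellow container is at about (395,158), and a smaller closed yellow box at (397,291) is the look-alike. The tong is a V at (267,232) with its bend at (303,225). The spoon at (352,226) could be mistaken for it. The tin is at (288,147), the cup at (333,135) and the mould at (231,135). I choose the open, larger container and the V-shaped tong, and check both in a close crop.

```bash
python3 - <<'E'
from h import *
import pickle
D=pickle.load(open('d0.pkl','rb'))
a=cv2.resize(D['top']['img'][115:200,345:450],None,fx=5,fy=5,interpolation=cv2.INTER_CUBIC)
b=cv2.resize(D['scene']['img'][110:225,165:285],None,fx=425/115,fy=425/115,interpolation=cv2.INTER_CUBIC)[:, :275+0]
b=cv2.resize(D['scene']['img'][115:220,170:280],None,fx=2.5,fy=2.5,interpolation=cv2.INTER_CUBIC)
c=np.zeros((425,800,3),np.uint8);c[:,:525]=a;c[:b.shape[0],525:800]=b
cv2.imwrite('pics/crop1.png',c)
# tong mask in top
g=D['top']['img'];t=D['top']
roi=np.zeros(g.shape[:2],np.uint8);roi[205:255,215:310]=1
gray=g.max(2)
m=((gray<150)&(roi>0)).astype(np.uint8)
n,l,s,_=cv2.connectedComponentsWithStats(m);print(s[1:][s[1:,4]>15])
P=np.argwhere(m)
w=np.array([onz(t,u,v,7)[:2] for v,u in P]);r=cv2.minAreaRect(w.astype(np.float32));print('tong',r,cv2.boxPoints(r).round(0).tolist())
hsv=cv2.cvtColor(g,cv2.COLOR_BGR2HSV);y=cv2.inRange(hsv,(20,120,60),(35,255,255))
n,l,s,_=cv2.connectedComponentsWithStats(y);print(s[1:][s[1:,4]>100])
for uv,z in [((333,136),75),((288,147),60),((231,134),26)]:print(onz(t,*uv,z).round())
E
```

```text
[[225 218  82  30 801]]
tong ((435.20989990234375, 101.0863037109375), (52.14176559448242, 186.9525146484375), 12.421067237854004) [[390.0, 187.0], [430.0, 4.0], [481.0, 15.0], [441.0, 198.0]]
[[ 359  129   79   57 2665]
 [ 369  269   57   47 1827]]
[643. -48.  75.]
[620.  52.  60.]
[655. 187.  26.]
```

View pics/crop1.png

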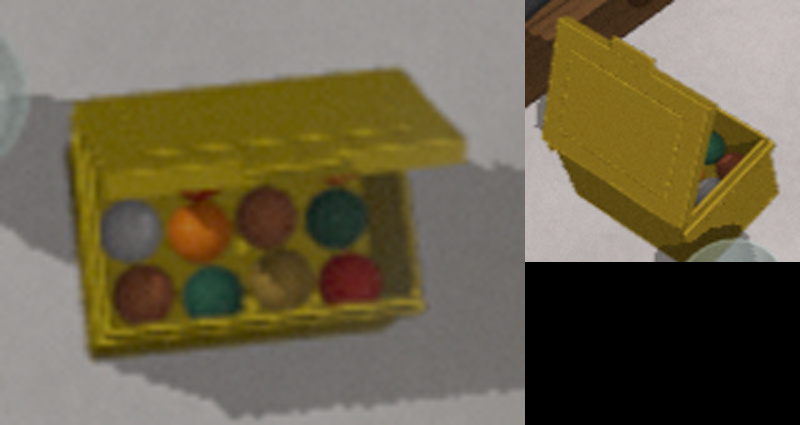

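The crop confirms the choice: an open box full of sweets, with the lid leaning towards the front. In the crop the rim's front corners are about (100,343) and (425,305), the hinge line runs from (75,103) to (403,70), and the lid's front right corner is at (465,140). I turn these into a pose.

```bash
python3 - <<'E'
from h import *
import pickle
D=pickle.load(open('d0.pkl','rb'));t=D['top'];s=D['scene']
c=lambda u,v:(345+u/5,115+v/5)
F=[onz(t,*c(*p),80) for p in[(100,343),(425,305)]];H=[onz(t,*c(*p),81) for p in[(75,103),(403,70)]]
print(np.round(F),np.round(H),np.linalg.norm(F[0]-F[1]),np.linalg.norm(H[0]-H[1]))
dy=(F[0]-F[1])/np.linalg.norm(F[0]-F[1])+(H[0]-H[1])/np.linalg.norm(H[0]-H[1]);yaw=np.arctan2(-dy[0],dy[1])
ex=np.array([np.cos(yaw),np.sin(yaw),0]);ey=np.array([-np.sin(yaw),np.cos(yaw),0]);ez=np.array([0,0,1.])
mf=(F[0]+F[1])/2;mh=(H[0]+H[1])/2;print('yaw',yaw,'depth',(mh-mf)@ex, 'from front',mf+50*ex,'from hinge',mh-52*ex)
C=((mf+50*ex)+(mh-52*ex))/2;C[2]=0;print('C',C)
for th in np.arange(0.7,1.6,.1):
    q=[C+52*ex+81*ez+104*(-np.cos(th)*ex+np.sin(th)*ez)+sg*73*ey for sg in(-1,1)]
    print(round(th,1),[((proj(t,p)-[345,115])*5).round().tolist() for p in q],[((proj(s,p)-[170,115])*2.5+[525,0]).round().tolist() for p in q])
E
```

```text
[[ 537. -119.   80.]
 [ 557. -261.   80.]] [[ 644. -107.   81.]
 [ 661. -252.   81.]] 143.41407957544612 145.69735795931862
yaw 0.12979022369077314 depth 105.9386754323043 from front [ 596.75377901 -183.79157367   80.        ] from hinge [ 601.0244138  -186.07889641   81.        ]
C [ 598.8890964  -184.93523504    0.        ]
0.7 [[462.0, 221.0], [109.0, 259.0]] [[594.0, 17.0], [741.0, 102.0]]
0.8 [[464.0, 200.0], [109.0, 239.0]] [[585.0, 16.0], [733.0, 102.0]]
0.9 [[466.0, 178.0], [109.0, 217.0]] [[575.0, 16.0], [724.0, 103.0]]
1.0 [[467.0, 154.0], [108.0, 193.0]] [[565.0, 17.0], [715.0, 106.0]]
1.1 [[467.0, 129.0], [106.0, 168.0]] [[554.0, 20.0], [705.0, 109.0]]
1.2 [[466.0, 104.0], [104.0, 143.0]] [[543.0, 24.0], [695.0, 115.0]]
1.3 [[465.0, 78.0], [102.0, 117.0]] [[532.0, 29.0], [685.0, 121.0]]
1.4 [[463.0, 51.0], [100.0, 91.0]] [[520.0, 36.0], [674.0, 129.0]]
1.5 [[460.0, 25.0], [97.0, 65.0]] [[509.0, 44.0], [663.0, 138.0]]
```

```bash
cat >> h.py <<'E'
C=np.array([598.9,-184.9,0]);yaw=0.13
ex=np.array([np.cos(yaw),np.sin(yaw),0]);ey=np.array([-np.sin(yaw),np.cos(yaw),0])
O=[np.pi,0,yaw]
def K(x,z,y=0): return list(C+x*ex+y*ey+[0,0,z])
E
python3 - <<'E'
from h import *
robot.move_gripper(0.0)
robot.move_ptp(K(-75,230),O)
robot.move_linear(K(-75,150),speed=120)
print(robot.current_t(),robot.current_contact_force())
for x in range(-45,96,20):
    st=robot.move_linear(K(x,150),speed=60,f_stop=8)
    print(x,st,np.round(robot.current_contact_force(),2))
    if st:break
d=cam('scene');e=cam('top')
i=np.hstack([cv2.resize(d['img'][100:230,150:290],None,fx=2.8,fy=2.8),cv2.resize(e['img'][95:225,325:465],None,fx=2.8,fy=2.8)])
cv2.imwrite('pics/push.png',i);print(robot.current_t())
E
```

```text
3.9583 [ 0.08191316 -0.21648328 -0.10304761]
-45 False [-0.13 -0.8   0.01]
-25 False [-0.34 -0.23  0.31]
-5 False [-0.05  1.03 -0.25]
15 False [-0.72 -0.28  0.01]
35 False [-0.37  0.38  0.69]
55 False [ 0.35  0.36 -0.29]
75 False [-0.39 -0.29  0.15]
95 False [-0.07 -0.45  0.22]
8.0917
```

View pics/push.png

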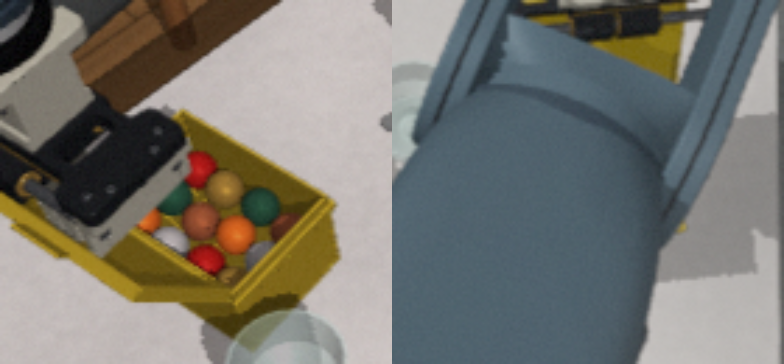

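The lid has swung well back and no noticeable force was felt. Next I retreat, check, and measure the mouth from the wrist and scene cameras.

```bash
python3 - <<'E'
from h import *
import pickle
robot.move_linear(K(0,150),speed=100)
robot.move_linear(K(-45,230),speed=150)
d=cam('scene');e=cam('wrist')
pickle.dump((d,e),open('d1.pkl','wb'))
i=np.hstack([cv2.resize(d['img'][100:250,150:290],(373,400),interpolation=cv2.INTER_CUBIC),cv2.resize(e['img'],(427,267))[:, :] if 0 else cv2.copyMakeBorder(cv2.resize(e['img'],(427,267)),0,133,0,0,cv2.BORDER_CONSTANT)])
cv2.imwrite('pics/lid.png',i);print(robot.current_t())
for x,y in[(-50,-70),(-50,70),(50,-70),(50,70)]:
    print(x,y,((proj(d,K(x,80,y))-[150,100])*373/140).round(),(proj(e,K(x,80,y))*427/640+[373,0]).round())
for th in(1.57,1.8,2.,2.2,2.4): print(th,[((proj(d,K(52-104*np.cos(th),81+104*np.sin(th),sg*73))-[150,100])*373/140).round().tolist() for sg in(-1,1)])
E
```

```text
10.05
-50 -70 [172. 103.] [627. 123.]
-50 70 [312. 185.] [546. 123.]
50 -70 [ 80. 188.] [632.  61.]
50 70 [222. 280.] [542.  61.]
1.57 [[28.0, 94.0], [193.0, 195.0]]
1.8 [[3.0, 119.0], [167.0, 224.0]]
2.0 [[-16.0, 145.0], [148.0, 252.0]]
2.2 [[-31.0, 173.0], [131.0, 281.0]]
2.4 [[-42.0, 201.0], [119.0, 311.0]]
```

View pics/lid.png

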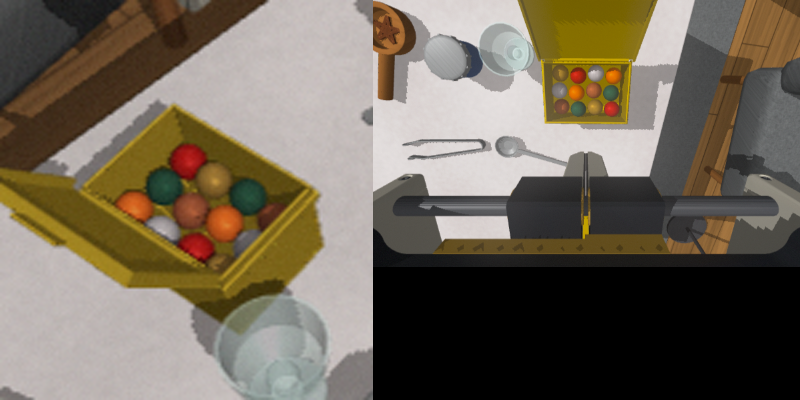

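The mouth corners match to a few pixels, and the lid's front corner at about (128,285) gives an angle of about 2.2. Now I hold over the mouth and then go high above the tong for a close look.

```bash
python3 - <<'E'
from h import *
import pickle
robot.move_linear(K(0,160),speed=120)
robot.move_linear(K(0,105),speed=60)
t0=robot.current_t();robot.sleep(2.8);print(t0,robot.current_tcp_pos(),robot.current_contact_force())
robot.move_linear(K(0,230),speed=120)
robot.move_ptp([435,101,230],[np.pi,0,yaw])
robot.move_linear([370,95,230])
e=cam('wrist');t=cam('scene');pickle.dump((t,e),open('d2.pkl','wb'))
print(robot.current_t(),proj(e,[435,101,6]))
s=cv2.resize(t['img'][170:270,320:460],None,fx=2,fy=2)
c=e['img'].copy();c[:200,:280]=s
cv2.imwrite('pics/tong.png',c)
E
```

```text
11.9583 [ 598.90889291 -184.89254215  105.00886787] [ 0.46075509 -0.27727219 -0.56788798]
17.8833 [320.70804191 119.57865836]
```

View pics/tong.png

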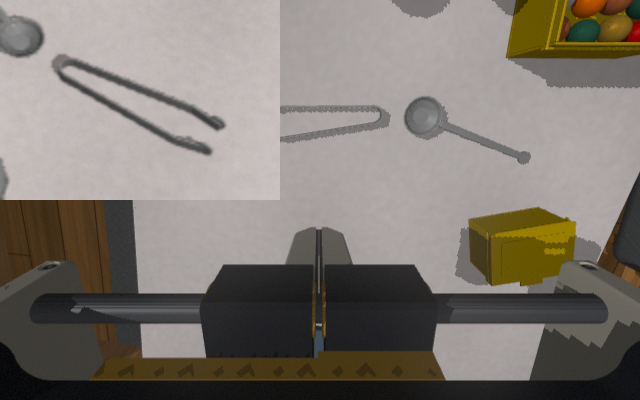

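The tong's bend is at wrist pixel (388,119). In the inset (scene view, x2) the bend is at (54,62) and the claws at (224,124) and (211,152). I compute the middle from both views.

```bash
python3 - <<'E'
from h import *
import pickle
t,e=pickle.load(open('d2.pkl','rb'))
P=[onz(t,320+u/2,170+v/2,7)[:2] for u,v in[(54,62),(224,124),(211,152)]]
m=(P[1]+P[2])/2;print(np.round(P),(P[0]+m)/2,np.linalg.norm(P[0]-m),np.linalg.norm(P[1]-P[2]))
g=cv2.GaussianBlur(e['img'].max(2),(3,3),0);M=(g<135).astype(np.uint8);M[:80]=0;M[165:]=0;M[:,:140]=0;M[:,395:]=0
n,l,s,_=cv2.connectedComponentsWithStats(M);print(s[1:][s[1:,4]>30])
p=np.argwhere(M);w=np.array([onz(e,u,v,7)[:2] for v,u in p],np.float32);r=cv2.minAreaRect(w);print(r,cv2.boxPoints(r).round())
print(onz(e,388,119,7))
a=[proj(e,[*q,7]).round() for q in P];print(a)
cv2.imwrite('pics/tong2.png',cv2.resize(e['img'][70:180,170:430],None,fx=3,fy=3,interpolation=cv2.INTER_CUBIC))
E
```

```text
[[454.  14.]
 [397. 185.]
 [431. 193.]] [434.37175372 101.22789152] 179.24489410959072 34.67750117274353
[[ 253  106  137   38 1706]]
((432.23223876953125, 101.0135726928711), (47.172454833984375, 180.85064697265625), 11.107625961303711) [[392. 185.]
 [427.   8.]
 [473.  17.]
 [438. 194.]]
[447.1031481   13.10694782   7.        ]
[array([389., 113.]), array([256., 140.]), array([251., 113.])]
```

View pics/tong2.png

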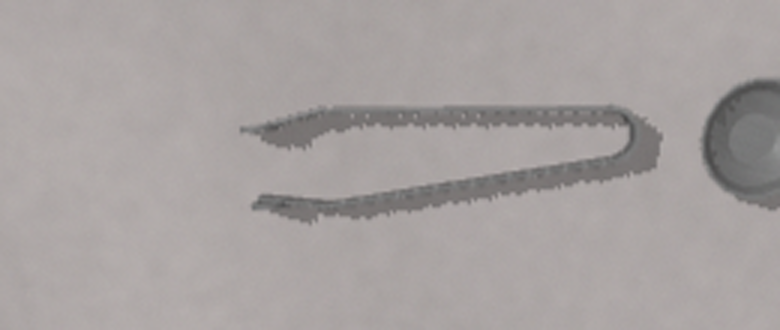

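The wrist crop shows the tong with its shadow to the right and below. The true bend is at crop (634,132) and the claws at (241,128) and (254,203). I compute the middle without the shadow, then point.

```bash
python3 - <<'E'
from h import *
import pickle
t,e=pickle.load(open('d2.pkl','rb'))
P=[onz(e,170+u/3,70+v/3,10)[:2] for u,v in[(634,132),(241,128),(254,203)]]
m=(P[1]+P[2])/2;c=(P[0]+m)/2;L=np.linalg.norm(P[0]-m);print(np.round(P),c,L)
assert 160<L<185 and np.linalg.norm(c-[434,101])<15
c=[float(c[0]),float(c[1])]
robot.move_linear([*c,110],speed=150)
robot.move_linear([*c,38],speed=60)
d=cam('scene');robot.sleep(2.8)
print(robot.current_t(),robot.current_tcp_pos(),robot.current_contact_force())
robot.move_linear([*c,230],speed=120)
robot.move_linear([340,0,280])
f=cam('scene');i=np.hstack([d['img'][100:300,130:460],f['img'][100:300,130:460]]);cv2.imwrite('pics/end.png',i)
E
```

```text
[[452.  24.]
 [432. 193.]
 [401. 185.]] [434.3225273  106.40701613] 169.27922352451375
23.1417 [434.3018292  106.39846505  37.99438845] [-0.08562595  0.40762663  0.31341407]
```

View pics/end.png

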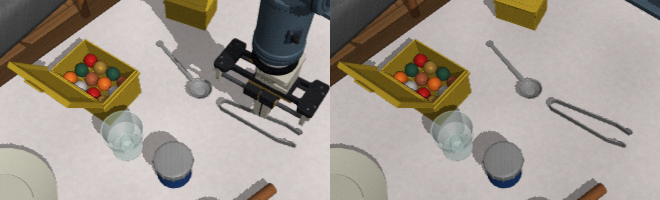

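```bash
python3 -c "
from bench import robot
print(robot.hand_in(),robot.current_t())"
```

```text
the job is handed in; nothing more can be done
the job is handed in; nothing more can be done
```

The job is done and handed in, about 25 s into the 58 s allowed.

- **Lid:** I pushed it back with the closed fingertips. It stands at about 2.2 rad, past upright and short of its 2.4 stop. No force above about 1 N was felt.
- **Pointing at the sweets:** I held the fingertips 25 mm above the middle of the mouth for 2.8 s.
- **Pointing at the tong:** I held them 25 mm above its middle for 2.8 s, at (434, 106). In both holds the force reading stayed below 1 N, within its noise.
- **Last checks:** The final picture shows the lid still back, the container upright, the tong and other things apparently unmoved, and the arm clear of everything in view.
- **Disagreement:** The scene camera put the tong's middle about 5 mm away in y from the wrist camera. I used the wrist value, because the tong's shadow could be excluded there.

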